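# Swivel a shoe on its jack: slacken the clamp, turn, retighten

## Task

On the shoe jack, slacken the red T-handle just enough to free the tan shoe (half a turn at the very most), then turn the shoe until its toe points at the yellow marker. Screw the handle down again until the strap clamps the shoe firmly in that position, but do not overstrain it, and let go. Leave the polish tin, the brush, the tumbler and the cream jar where they are.

Things in the scene. Friction and masses are not known exactly. Their poses are not given: they have to be found in the camera images.
- jack: the shoe jack's dark wooden base, screwed to the table: a disc 290 mm across and 18 mm high with a 120 mm wide tail running 185 mm from the disc's centre along the jack's own -x. Origin on the table under the disc's centre, z up. The shoe swivels about the vertical line through this origin; the clamp screw stands on the tail at x = -110 mm.
- foot: the swivelling foot: a 110 mm steel disc on the jack, a neck, and the tan shoe (165 x 68 mm) with a pale wood block in its opening. It only turns about the jack's vertical centre line, with 0.06 N m when free, 1 N m when clamped. Origin on that line, 30 mm above the table; +x is the toe's direction. The toe (below 80 mm above the table) reaches 111 mm from the line, the heel 48 mm.
- shoe_grip (a point): the middle of the pale wood block, on the swivel line, 116 mm above the table: the place to grip and twist. Axes as the foot's. The block is 42 mm wide (along y), 52 mm long (along x, -30 to +22 mm), its top 18 mm above this point; its sides are free down to 20 mm below this point, where the shoe's 54 to 58 mm wide upper begins.
- toe (a point): a point at the toe tip of the tan shoe, 110 mm from the swivel line along the foot's +x, 75 mm above the table
- strap: the blue clamp strap, 100 x 36 x 10 mm, along the jack's x, top about 57 mm above the table; the handle presses it on the foot's rim, a spring lifts it. Origin on the screw's line, at its underside. The rim carries brass pads of unequal thickness (up to 7 mm different), so after turning the strap bites at another handle angle, some 0.9 or 1.8 rad further down than before: feel for it.
- handle_grip (a point): the middle of the red T-handle's bar, on the screw's vertical line, 93 mm above the table at joint value 0: the place to grip. The bar is 84 mm long (along this point's y), 14 mm thick (along its x), 24 mm high (12 mm above and below this point), on a hub 24 mm across.
- handle (a joint): T-handle angle in rad, growing anticlockwise from above (slackens; rises 4 mm per rad); bar along the jack's y at 0. Starts clamped, at -0.72 to -0.6; free above 0; past 2.6 is too far. Turning takes 0.2 N m free, 0.3 at 25 N of clamp force, 0.4 at 50 N (at rest after a turn the torque may read lower). 25 N comes 0.5 rad after first touch, 50 N 0.8 rad. Firm: 25 N or more; over 110 N is overstrained.
- mark_yellow: the yellow marker: a plastic stud 18 mm across and 30 mm high standing on the jack's base near its edge, about 125 mm from the swivel line, 45 to 60 degrees to the left or to the right of the jack's +x. Origin at its foot.
- mark_blue: the blue marker, the same stud in blue on the other side: not the one wanted
- polish_tin_c (a point): black polish tin, 76 mm across, 28 mm high, loose beside the jack; its centre
- brush_c (a point): shoe brush, 150 x 44 x 48 mm, loose beside the jack; its centre
- tumbler_c (a point): glass tumbler, 72 mm across, 95 mm high; its centre
- cream_jar_c (a point): amber glass jar of cream, 60 mm across, 60 mm high; its centre

How it is judged:
By the outcome, as a careful person would: the job done as asked, in the order asked, and still so for the second after the job is handed in, with the robot touching nothing.
It also fails if it takes over 64 s, if anything falls off the work surface, if the arm or the gripper's body presses on something with over 40 N, if the wrist force passes 120 N, or if a joint passes its speed limit or range.

## Robot

A 7-joint arm with a two-finger parallel gripper is mounted at the origin on the work surface. World frame = base frame: x ahead of the robot, y to its left, z up, the work surface at z = 0. Lengths are in m, angles in rad, forces in N, time in s.
With the tool pointing down it reaches from about 0.4 to 0.85 m from the base axis. Payload 10.4 kg.
Tool frame: the origin (TCP) lies between the finger pads; the fingertips stand 22 mm ahead of it and the grasp point (between the pads) lies 3 mm ahead of it; z points along the fingers, y is the line along which they close (so a half turn about z gives the same grasp; the last joint's range is limited). The gripper opens to 85 mm and grips with 20 to 120 N. Pads are 22 mm wide; open, the fingers measure 114 mm over their backs; the gripper's body (76 mm by 85 mm) begins 54 mm behind the grasp point. The pads swing forward as they close: fully open they stand 13 mm farther back than shut.
Start: joints at [1.112, 0.332, -0.065, 1.46, 0.022, 1.35, -0.088], TCP at [0.264, -0.567, 0.253] pointing down, gripper open.
Joint ranges: [-2.6, 2.6], [-0.5, 2.12], [-1.47, 1.34], [0.16, 2.42], [-1.27, 4.41], [0.06, 2.06], [-2.6, 2.6]. Speed limits (rad/s): [2.22, 2.22, 2.79, 2.79, 3.14, 3.14, 3.14].

## Interface

Orientations are given as a unit quaternion [x, y, z, w].
In Python, from workcell import manip, camera, ticket, boxes_of, outline_of gives the robot as it stands.
- The arm moves only by the tool carry_out, never from a script. Its argument "deltas" is a list of rows, each a list of 5 numbers: the shift along the tool's x, y, z as a fraction of full scale, then the turn about the tool's z as a fraction of full scale, then the opening, from -1 (shut) to 1 (fully open), so that 0 is half open. In form: [[tx, ty, tz, spin, gripper], ...]. A call has 1 to 20 rows; each row is the pose to reach, as a shift and turn from the pose commanded when the call began, along the tool's axes at that moment; what a row does not reach only later rows make up. Full scale, the value 1, is 150 mm for a shift and 30 degrees for a turn. A row lasts 1/8 s, in which the tool goes at most 62.5 mm and 10.7 degrees, less where a joint would pass 70% of its speed; a pose out of reach is approached as far as the arm can. A call with a number of a shift or a turn outside -1 to 1 is refused whole. A call with a gripper value outside its range is refused whole. The fingers move at their own pace and stop on an object; "force" is the grip in N (left out, the last holds). Time passes only in rows, so rows that repeat a pose let the fingers close. It gives the time, the measured TCP pose, the force, the opening and the grip force at its end, in the units of the state.
- manip.get_obs(): the state, without advancing time (a new reading comes with each control period).
- camera(name): name is "scene" or "top" or "wrist"; returns a dict with "img" (420x560x3 uint8, red, green, blue), "depth" (420x560 float32, m along the optical axis (not along the pixel's ray), 0 where there is no reading), "vertical_fov" (degrees; the focal length in pixels is half the picture's height over the tangent of half this angle, whatever the lens; pixels are square), "cx", "cy" (the principal point, pixels), "R" (3x3) and "t" (3): a world point X has camera coordinates R X + t. Camera axes: x right, y down, z forward; pixel columns grow to the right and rows downward; lengths in m; the calibration is good to about 2 mm. A picture is of the moment at which its call begins.
- ticket.hand_in(): hands the job in; it is judged then, once.
Trained networks look in a picture, given as the dict that the camera call returned (one of the last four; its "shot" number tells which), for a name from the list of things; names that differ only in an ending like _2 or _b are one class to them, and where a whole thing is asked for, a point or a joint stands for the part that bears it (a point fixed in the world has none). Each returns a list of dicts, best first, with "conf" (0 to 1); they miss things now and then, are a little off and sometimes report something else, mostly with a low value. They report only what shows in the picture. A call takes as long as a camera call.
- boxes_of(query, picture): "position" ([x, y, z] in m, in world coordinates, good to about 4 mm: the middle of the surface that is visible of it).
- outline_of(query, picture): "region" (420x560 bool, what is visible of it).
The state is a dict: "clock": time; "joint_pos": joint angles; "joint_velocities": joint speeds; "tau": joint torques, N m; "position": TCP position; "ee_rot": TCP orientation; "ft_force": force on the tool from outside, world axes, zero at the start; "torque": the same for the moment, N m; "grip_width": opening from 0.0 (shut) to 1.0 (fully open); "grasp_force": force on a finger pad.
Only numpy, scipy, OpenCV 4.12 (cv2) and the standard library are available. Lean on these libraries where they do the work, as an engineer would, in place of code of your own. Each camera call takes 0.05 s, during which the arm holds its last target. There are 200 camera calls.

## Working session

There is one attempt and no reset: what is moved stays moved. The work goes in short steps, Python scripts to look and compute and a tool call to move; the robot and the scene stay as the last step left them, time stands still between calls to the robot, and variables do not carry over. Pictures are saved under pics/ and viewed, at most 10 in all, crops included, and the job is handed in when it is done.

Besides the shell and the picture viewer there is one more tool, called after "Request:" as name(argument=value, ...), one argument or row to a line, values as JSON. carry_out: Moves the arm, as the interface text tells. Its arguments: {"type":"object","properties":{"deltas":{"type":"array","items":{"type":"array","items":{"type":"number"}}},"force":{"type":"number"}},"required":["deltas"]}

```bash
mkdir -p pics; cat > h.py <<'E'
import numpy as np,cv2
from workcell import manip,camera,ticket,boxes_of,outline_of
def px(c,X):
    f=c["img"].shape[0]/2/np.tan(np.radians(c["vertical_fov"])/2)
    p=c["R"]@np.array(X)+c["t"]; return c["cx"]+f*p[0]/p[2],c["cy"]+f*p[1]/p[2]
def cloud(c,m):
    f=c["img"].shape[0]/2/np.tan(np.radians(c["vertical_fov"])/2)
    v,u=np.nonzero(m&(c["depth"]>0)); z=c["depth"][v,u]
    P=np.stack([(u-c["cx"])*z/f,(v-c["cy"])*z/f,z],1)
    return (P-c["t"])@np.array(c["R"])
E
python3 - <<'E'
from h import *
o=manip.get_obs(); print({k:np.round(v,3) for k,v in o.items()})
ims=[]
for n in ["scene","top"]:
    c=camera(n); ims.append(c["img"])
    for q in ["jack","foot","shoe_grip","toe","strap","handle_grip","mark_yellow","mark_blue","polish_tin_c","brush_c","tumbler_c","cream_jar_c"]:
        b=boxes_of(q,c)
        print(n,q,[(np.round(x["position"],3).tolist(),round(x["conf"],2)) for x in b[:2]])
    cv2.imwrite(f"pics/{n}0.png",c["img"][:,:,::-1])
E
```

```text
{'clock': np.float64(0.0), 'joint_pos': array([ 1.112,  0.333, -0.065,  1.461,  0.022,  1.35 , -0.088]), 'joint_velocities': array([ 0.001,  0.001,  0.001,  0.   ,  0.001, -0.002, -0.   ]), 'tau': array([ 1.0000e-03, -6.2544e+01,  4.9000e-02, -3.9161e+01,  1.6000e-02,
        1.0000e-02,  0.0000e+00]), 'position': array([ 0.264, -0.566,  0.252]), 'ee_rot': array([ 0.976,  0.216, -0.   , -0.001]), 'ft_force': array([ 0.611, -0.073, -0.163]), 'torque': array([ 0.013,  0.044, -0.022]), 'grasp_force': np.float64(0.0), 'grip_width': np.float64(0.998)}
scene jack [([0.599, 0.015, 0.02], 0.95), ([0.525, 0.389, 0.067], 0.5)]
scene foot [([0.601, 0.017, 0.098], 0.57)]
scene shoe_grip [([0.602, 0.019, 0.097], 0.74)]
scene toe []
scene strap [([0.486, 0.016, 0.056], 0.62)]
scene handle_grip [([0.467, 0.023, 0.095], 0.61)]
scene mark_yellow []
scene mark_blue []
scene polish_tin_c [([0.6, 0.243, 0.029], 0.9)]
scene brush_c [([0.572, -0.174, 0.043], 0.97)]
scene tumbler_c [([0.526, 0.392, 0.07], 0.59)]
scene cream_jar_c [([0.524, -0.439, 0.046], 0.92)]
top jack [([0.547, 0.03, 0.02], 0.88), ([0.457, 0.026, 0.102], 0.66)]
top foot [([0.582, 0.03, 0.102], 0.94)]
top shoe_grip [([0.585, 0.034, 0.103], 0.83), ([0.548, 0.034, 0.019], 0.43)]
top toe [([0.578, 0.036, 0.104], 0.68)]
top strap [([0.485, 0.024, 0.052], 0.61)]
top handle_grip [([0.455, 0.025, 0.103], 0.61)]
top mark_yellow [([0.513, 0.417, 0.056], 0.4)]
top mark_blue []
top polish_tin_c [([0.581, 0.244, 0.027], 0.82), ([0.512, 0.414, 0.058], 0.47)]
top brush_c [([0.548, -0.17, 0.047], 0.95)]
top tumbler_c [([0.512, 0.414, 0.055], 0.92)]
top cream_jar_c [([0.501, -0.441, 0.06], 0.75)]
```

View pics/top0.png

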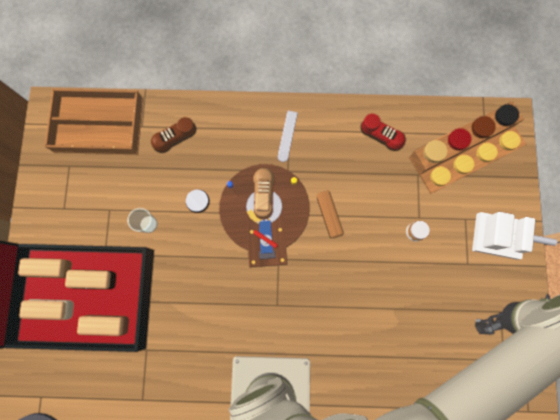

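View pics/scene0.png

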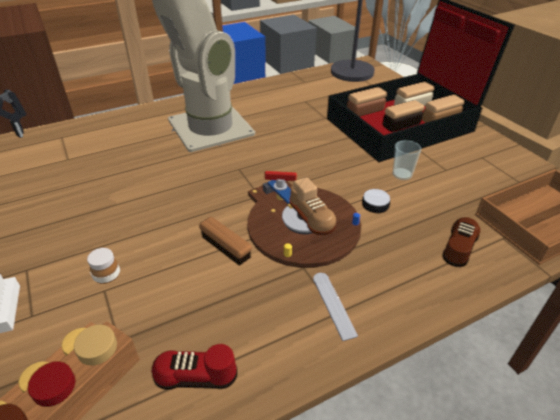

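The top view shows the jack disc near (264,208), the yellow stud at (294,181) on the robot's right, the blue stud at (230,184), and the handle at (264,239). The two cameras disagree by about 2 cm in x, so I'll check them against each other.

```bash
python3 - <<'E'
from h import *
for n in ["scene","top"]:
    c=camera(n); print(n,c["vertical_fov"],c["cx"],c["cy"],np.round(c["R"],3).tolist(),np.round(c["t"],3), {k for k in c})
    print("tcp px",px(c,manip.get_obs()["position"]),"base",px(c,[0,0,0]), px(c,[0.6,0,0.0]))
    h=cv2.cvtColor(c["img"],cv2.COLOR_RGB2HSV)
    for nm,lo,hi in [("yel",22,35),("blu",108,125),("red",-1,5)]:
        m=(h[...,0]>lo)&(h[...,0]<hi)&(h[...,1]>190)&(h[...,2]>90)
        P=cloud(c,m); k=(abs(P[:,0]-.58)<.19)&(abs(P[:,1])<.17); P=P[k]
        if len(P)==0: continue
        n_,l=cv2.connectedComponents(m.astype(np.uint8))
        for i in range(1,n_):
            Q=cloud(c,l==i); 
            if len(Q)>4 and abs(Q[:,0].mean()-.58)<.2 and abs(Q[:,1].mean())<.17: print(nm,len(Q),np.round(Q.mean(0),3),np.round(Q.min(0),3),np.round(Q.max(0),3))
    a=cloud(c,np.ones((420,560),bool)); s=a[(a[:,2]>-.02)&(a[:,2]<.01)]; print("table z",np.median(s[:,2]))
    # disc: dark-base cloud by height
    m=(a[:,2]>.012)&(a[:,2]<.024)&(abs(a[:,0]-.58)<.25)&(abs(a[:,1]-.02)<.15); D=a[m][:,:2]
    print("disc ext",np.percentile(D,[.5,99.5],axis=0).round(3).tolist())
    for q in ["jack","foot","handle_grip","mark_yellow"]:
        for r in outline_of(q,c)[:1]:
            Q=cloud(c,r["region"]); print(q,round(r["conf"],2),np.round(np.median(Q,0),3),np.percentile(Q,[1,99],axis=0).round(3).tolist())
E
```

```text
scene 50.30147238010422 280.1233777964927 206.56887001645728 [[0.461, 0.887, 0.005], [0.578, -0.297, -0.76], [-0.673, 0.354, -0.65]] [-0.237 -0.271  1.517] {'cx', 'shot', 'img', 't', 'cy', 'vertical_fov', 'depth', 'R'}
tcp px (np.float64(-3.0341592217403104), np.float64(140.92914603493983)) base (np.float64(210.1423001907149), np.float64(126.62585507000804)) (np.float64(295.9967639548806), np.float64(237.0356905093846))
blu 9 [0.644 0.144 0.045] [0.64  0.141 0.042] [0.648 0.146 0.048]
blu 8 [0.645 0.142 0.031] [0.642 0.14  0.023] [0.648 0.144 0.038]
red 181 [0.467 0.024 0.095] [ 0.443 -0.008  0.084] [0.492 0.057 0.104]
table z -0.000496582619354272
disc ext [[0.4, -0.103], [0.715, 0.167]]
jack 0.9 [0.598 0.013 0.018] [[0.413, -0.101, 0.004], [0.714, 0.167, 0.133]]
foot 0.67 [0.602 0.02  0.097] [[0.526, -0.013, 0.024], [0.682, 0.062, 0.134]]
handle_grip 0.75 [0.47  0.022 0.09 ] [[0.442, -0.008, 0.057], [0.489, 0.061, 0.103]]
top 49.99297263899715 282.06530080665743 205.00531995194083 [[0.026, -1.0, -0.005], [-0.981, -0.024, -0.192], [0.192, 0.009, -0.981]] [-0.034  0.571  1.337] {'cx', 'shot', 'img', 't', 'cy', 'vertical_fov', 'depth', 'R'}
tcp px (np.float64(495.5914511717374), np.float64(315.15565182643)) base (np.float64(270.4635772837091), np.float64(397.3459588455149)) (np.float64(276.1569876320238), np.float64(199.54558249438742))
yel 23 [ 0.655 -0.055  0.044] [ 0.648 -0.062  0.016] [ 0.669 -0.046  0.053]
red 67 [0.461 0.028 0.102] [ 0.439 -0.006  0.095] [0.483 0.06  0.107]
table z 0.00029109054428981784
disc ext [[0.385, -0.102], [0.709, 0.168]]
jack 0.92 [0.549 0.031 0.019] [[0.389, -0.098, 0.002], [0.704, 0.172, 0.135]]
foot 0.86 [0.581 0.034 0.102] [[0.523, -0.014, 0.018], [0.672, 0.087, 0.138]]
handle_grip 0.64 [0.458 0.026 0.099] [[0.436, -0.009, 0.016], [0.483, 0.06, 0.107]]
mark_yellow 0.32 [0.489 0.027 0.056] [[0.422, 0.009, 0.016], [0.523, 0.046, 0.064]]
```

Fused estimate: disc centre ≈ (0.57, 0.033), handle ≈ (0.463, 0.026), yellow stud ≈ (0.655, -0.055). I'll move in for a wrist view.

Request:
carry_out(
  deltas=[
    [0.32,-0.33,-0.1,-0.3,1],
    [0.64,-0.66,-0.2,-0.6,1],
    [0.96,-1,-0.3,-0.9,0],
    [0.96,-1,-0.3,-0.9,0],
  ],
)

```text
clock: 2.3
position: [0.3328, -0.3667, 0.2997]
ee_rot: [0.898, 0.441, 0.0, 0.001]
ft_force: [0.1, -0.5, 0.5]
grip_width: 0.601
grasp_force: 0.0
```

Request:
carry_out(
  deltas=[
    [0.4,-0.2,0,0,0],
    [0.8,-0.35,0,0,0],
    [1,-0.5,0,0,0],
    [1,-0.5,0,0,0],
  ],
)

```text
clock: 2.8
position: [0.3651, -0.2028, 0.2989]
ee_rot: [0.898, 0.44, 0.0, 0.001]
ft_force: [-0.6, -0.1, 0.7]
grip_width: 0.497
grasp_force: 0.0
```

Request:
carry_out(
  deltas=[
    [0.4,-0.2,0,0,0],
    [0.8,-0.35,0,0,0],
    [1,-0.5,0,0,0],
    [1,-0.5,0,0,0],
    [1,-0.5,0,0,0],
  ],
)

```text
clock: 3.42
position: [0.3978, -0.0426, 0.2983]
ee_rot: [0.899, 0.437, 0.0, 0.0]
ft_force: [-0.7, -0.1, -0.1]
grip_width: 0.502
grasp_force: 0.0
```

```bash
python3 - <<'E'
from h import *
o=manip.get_obs(); print(o["clock"],np.round(o["joint_pos"],2),np.round(o["position"],3),np.round(o["ee_rot"],3))
c=camera("wrist"); cv2.imwrite("pics/w1.png",c["img"][:,:,::-1]); np.savez("w1.npz",**c)
print(-np.array(c["R"]).T@c["t"])
for q in ["foot","shoe_grip","handle_grip","mark_yellow"]:
    print(q,[(np.round(x["position"],3).tolist(),round(x["conf"],2)) for x in boxes_of(q,c)[:2]])
E
```

```text
3.425 [ 0.71 -0.19 -0.62  1.9  -0.11  1.4  -0.54] [ 0.398 -0.043  0.298] [0.899 0.437 0.    0.   ]
[0.44478271 0.01681077 0.41841665]
foot [([0.542, 0.01, 0.043], 0.57)]
shoe_grip [([0.544, 0.012, 0.038], 0.81)]
handle_grip [([0.466, 0.027, 0.1], 0.93)]
mark_yellow []
```

View pics/w1.png

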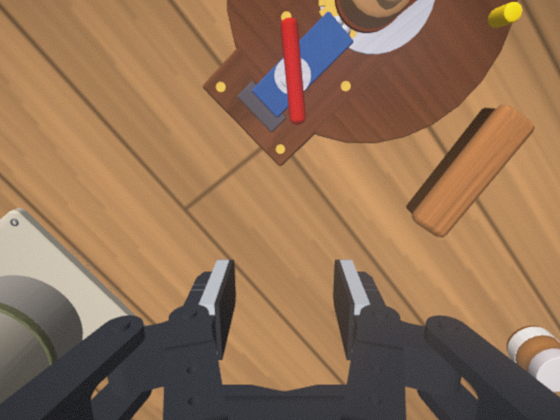

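The wrist view shows the bar centred near (292,72), the blue strap running up-right, the yellow stud at (508,15), and the shoe cut off at the top. I'll measure from the saved picture.

```bash
python3 - <<'E'
from h import *
c=dict(np.load("w1.npz"))
h=cv2.cvtColor(c["img"],cv2.COLOR_RGB2HSV)
def comp(nm,m):
    n_,l,st,_=cv2.connectedComponentsWithStats(m.astype(np.uint8))
    for i in range(1,n_):
        if st[i,4]<40: continue
        Q=cloud(c,l==i)
        if not len(Q): continue
        r=cv2.minAreaRect(Q[:,:2].astype(np.float32)*1000)
        e=np.linalg.svd(Q[:,:2]-Q[:,:2].mean(0),full_matrices=False)[2][0]
        print(nm,st[i,4],np.round(Q.mean(0),3),"z",np.round(np.percentile(Q[:,2],[2,98]),3),"rect",np.round(r[0],1),np.round(r[1],1),round(r[2],1),"ax",round(np.degrees(np.arctan2(e[1],e[0])),1))
H,S,V=h[...,0],h[...,1],h[...,2]
comp("red",((H<5)|(H>175))&(S>190)&(V>90))
comp("blue",(H>105)&(H<125)&(S>150)&(V>60))
comp("yel",(H>22)&(H<35)&(S>170)&(V>90))
a=cloud(c,(V<110)&(S>80)); m=(a[:,2]>.013)&(a[:,2]<.022)
D=a[m][:,:2]; k=(D[:,1]<-0.03)&(D[:,0]>.5); D=D[k]
print(len(D)); 
# rim fit: outermost points per angle about guess
from scipy.optimize import least_squares
g=np.array([.57,.033]); th=np.arctan2(*(D-g).T[::-1]); r=np.hypot(*(D-g).T); R=[]
for b in np.arange(-np.pi,np.pi,.04):
    s=(th>=b)&(th<b+.04)
    if s.sum()>20: R.append(D[s][r[s].argmax()])
R=np.array(R); s=least_squares(lambda p:np.hypot(R[:,0]-p[0],R[:,1]-p[1])-.145,g,loss="soft_l1",f_scale=.002); print(s.x,np.round(s.fun*1e3,1),len(R))
E
```

```text
red 362 [0.476 0.051 0.101] z [0.099 0.103] rect [474.   47.7] [33.5 10.4] 52.5 ax -124.6
red 126 [0.446 0.002 0.101] z [0.099 0.103] rect [448.    4.2] [22.1  9.5] 57.1 ax -119.4
yel 578 [ 0.653 -0.054  0.041] z [0.022 0.049] rect [655.6 -54.8] [16.7 16.6] 44.5 ax -111.2
1691
[ 0.52501847 -0.00882414] [13.8  9.1  5.2  2.8  0.8 -1.3 -2.  -3.3 -3.7 -3.5 -3.  -2.2 -0.6  2.1
 -4.  -0.5 -0.1  2.7  5.3  8.4  9.9 -9.2 -2.4 17.5] 24
```

Request:
carry_out(
  deltas=[
    [0.35,0.02,0.2,-0.1,0],
    [0.64,0.044,0.5,-0.25,0],
    [0.64,0.044,0.8,-0.25,0],
    [0.64,0.044,0.8,-0.25,0],
    [0.64,0.044,0.8,-0.25,0],
  ],
)

```text
clock: 4.3
position: [0.4628, 0.0299, 0.1799]
ee_rot: [0.869, 0.495, 0.001, 0.0]
ft_force: [0.2, 0.5, 0.5]
grip_width: 0.499
grasp_force: 0.0
```

```bash
cat >> h.py <<'E'
def st():
    o=manip.get_obs(); q=o["ee_rot"]; y=2*np.arctan2(q[1],q[0])
    print("t %.2f j"%o["clock"],np.round(o["joint_pos"],2),"p",np.round(o["position"],4),"yaw %.1f"%np.degrees(y),"F",np.round(o["ft_force"],1),"M",np.round(o["torque"],2),"w %.3f g %.1f"%(o["grip_width"],o["grasp_force"])); return o
E
python3 - <<'E'
from h import *
st(); c=camera("wrist"); cv2.imwrite("pics/w2.png",c["img"][:,:,::-1]); np.savez("w2.npz",**c)
E
```

```text
t 4.30 j [ 0.6   0.09 -0.79  1.93  0.07  1.14 -0.75] p [0.4628 0.0299 0.1799] yaw 59.4 F [0.2 0.5 0.5] M [ 0.   -0.    0.01] w 0.499 g 0.0
```

View pics/w2.png

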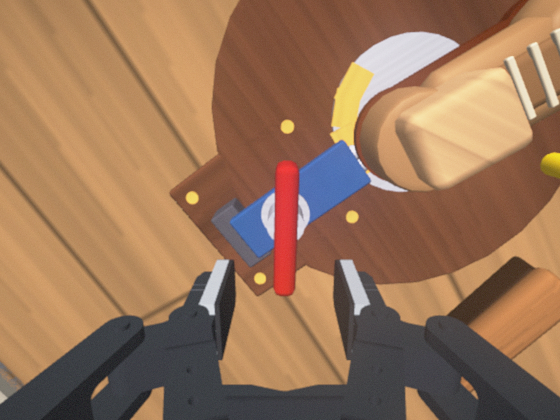

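The bar sits vertically in the wrist view, centred at (286,228), between and parallel to the fingers (midline about 284). The shoe's block is at (465,130), and the strap runs up-right. I'll refine quickly from the saved picture and then descend.

```bash
python3 - <<'E'
from h import *
c=dict(np.load("w2.npz"))
h=cv2.cvtColor(c["img"],cv2.COLOR_RGB2HSV);H,S,V=h[...,0],h[...,1],h[...,2]
def rect(nm,m,zlo,zhi):
    Q=cloud(c,m); Q=Q[(Q[:,2]>zlo)&(Q[:,2]<zhi)&(np.hypot(Q[:,0]-.53,Q[:,1]-.03)<.16)]
    r=cv2.minAreaRect(Q[:,:2].astype(np.float32)*1000)
    print(nm,len(Q),np.round(np.percentile(Q[:,2],[5,50,95]),4),np.round(r[0],1),np.round(r[1],1),round(r[2],1)); return Q
rect("bar",((H<6)|(H>174))&(S>150),.09,.115)
rect("strap",(H>100)&(H<128)&(S>120),.05,.065)
Q=rect("block",np.ones_like(H,bool),.131,.14)
E
```

```text
bar 2826 [0.098  0.101  0.1025] [462.7  27.3] [82.7 13.4] 58.5
strap 4399 [0.0535 0.0548 0.056 ] [473.9  28.2] [98.8 35.4] 5.4
block 8494 [0.1315 0.1332 0.1344] [567.5  37.7] [48.8 38.9] 0.1
```

Request:
carry_out(
  deltas=[
    [-0.015,0.008,0.3,0.03,0],
    [-0.015,0.008,0.58,0.03,0],
    [-0.015,0.008,0.58,0.03,0],
    [-0.015,0.008,0.58,0.03,-1],
    [-0.015,0.008,0.58,0.03,-1],
    [-0.015,0.008,0.58,0.03,-1],
    [-0.015,0.008,0.58,0.03,-1],
  ],
  force=80,
)

```text
clock: 5.22
position: [0.4629, 0.0282, 0.0941]
ee_rot: [0.872, 0.489, 0.001, 0.001]
ft_force: [-6.7, 1.2, 9.4]
grip_width: 0.24
grasp_force: 78.0
```

```bash
python3 -c "
from h import *
st()"
```

```text
t 5.22 j [ 0.56  0.22 -0.77  2.02  0.19  0.97 -0.86] p [0.4629 0.0282 0.0941] yaw 58.6 F [-6.7  1.2  9.4] M [0.31 1.38 0.01] w 0.240 g 78.0
```

Request:
carry_out(
  deltas=[
    [0,0,-0.003,-0.25,-1],
    [0,0,-0.007,-0.5,-1],
    [0,0,-0.01,-0.75,-1],
    [0,0,-0.014,-1,-1],
    [0,0,-0.014,-1,-1],
  ],
)

```text
clock: 5.85
position: [0.4622, 0.0284, 0.0959]
ee_rot: [0.715, 0.699, -0.0, 0.0]
ft_force: [-9.5, 2.1, 12.9]
grip_width: 0.246
grasp_force: 78.7
```

Request:
carry_out(
  deltas=[
    [0,0,-0.003,-0.25,-1],
    [0,0,-0.007,-0.5,-1],
    [0,0,-0.011,-0.8,-1],
    [0,0,-0.011,-0.8,-1],
    [0,0,-0.011,-0.8,-1],
  ],
)

```text
clock: 6.48
position: [0.4616, 0.0283, 0.0975]
ee_rot: [0.555, 0.832, -0.001, 0.0]
ft_force: [-14.2, 2.1, 18.6]
grip_width: 0.243
grasp_force: 79.2
```

```bash
python3 -c "
from h import *
st()"
```

```text
t 6.47 j [ 0.68  0.25 -0.91  2.01  0.24  0.99  0.05] p [0.4616 0.0283 0.0975] yaw 112.6 F [-14.2   2.1  18.6] M [0.35 3.16 0.01] w 0.243 g 79.2
```

Request:
carry_out(
  deltas=[
    [0,0,0,0,0.1],
    [0,0,0,0,0.1],
    [0,0,-0.3,0,0.1],
    [0,0,-0.6,-0.2,0.2],
    [0,0,-0.6,-0.5,0.3],
    [0,0,-0.6,-0.8,0.3],
    [0,0,-0.6,-1,0.3],
  ],
)

```text
clock: 7.35
position: [0.4626, 0.0278, 0.186]
ee_rot: [0.319, 0.948, -0.0, 0.001]
ft_force: [-0.0, 0.3, -0.1]
grip_width: 0.65
grasp_force: 0.0
```

Request:
carry_out(
  deltas=[
    [0,0,0,-0.35,0.3],
    [0,0,0,-0.7,0.3],
    [0,0,0,-1,0.3],
    [0,0,0,-1,0.3],
  ],
)

```text
clock: 7.85
position: [0.4624, 0.0278, 0.1857]
ee_rot: [0.065, 0.998, -0.0, 0.001]
ft_force: [-0.4, -0.3, 0.2]
grip_width: 0.652
grasp_force: 0.0
```

```bash
python3 - <<'E'
from h import *
st(); c=camera("wrist"); cv2.imwrite("pics/w3.png",c["img"][:,:,::-1]); np.savez("w3.npz",**c)
E
```

```text
t 7.85 j [ 0.85  0.12 -1.05  1.92  0.12  1.16  1.2 ] p [0.4624 0.0278 0.1857] yaw 172.5 F [-0.4 -0.3  0.2] M [-0.   -0.04 -0.01] w 0.652 g 0.0
```

View pics/w3.png

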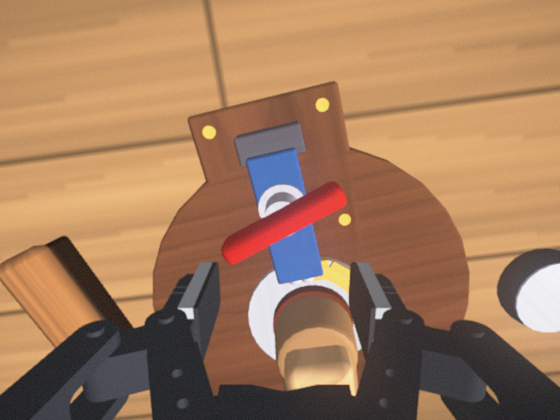

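The view shows the slackened bar at (285,222) and the shoe's heel at (313,330) between the finger directions. Next I'll move over the block and descend.

Request:
carry_out(
  deltas=[
    [-0.36,0.08,0,-0.12,0.5],
    [-0.717,0.161,0,-0.25,0.5],
    [-0.717,0.161,0,-0.25,0.5],
    [-0.717,0.161,0.2,-0.25,0.5],
    [-0.717,0.161,0.42,-0.25,0.5],
    [-0.717,0.161,0.42,-0.25,0.5],
  ],
)

```text
clock: 8.65
position: [0.5701, 0.0375, 0.1207]
ee_rot: [0.001, 1.0, -0.0, -0.002]
ft_force: [-0.6, -0.2, 0.5]
grip_width: 0.753
grasp_force: 0.0
```

Request:
carry_out(
  deltas=[
    [0,0,0,0,-1],
    [0,0,0,0,-1],
    [0,0,0,0,-1],
    [0,0,0,0,-1],
  ],
  force=50,
)

```text
clock: 9.15
position: [0.572, 0.0375, 0.1246]
ee_rot: [0.0, 1.0, -0.001, 0.001]
ft_force: [-5.2, -3.1, 9.6]
grip_width: 0.55
grasp_force: 55.0
```

```bash
python3 -c "
from h import *
st()"
```

```text
t 9.15 j [ 0.62  0.51 -0.97  1.71  0.45  1.16  1.1 ] p [0.572  0.0375 0.1246] yaw 180.0 F [-5.2 -3.1  9.6] M [-0.43  1.38 -0.09] w 0.550 g 55.0
```

Request:
carry_out(
  deltas=[
    [0,0,0,0.2,-1],
    [0,0,0,0.4,-1],
    [0,0,0,0.6,-1],
    [0,0,0,0.8,-1],
    [0,0,0,1,-1],
    [0,0,0,1,-1],
  ],
)

```text
clock: 9.9
position: [0.5719, 0.0372, 0.1247]
ee_rot: [0.26, 0.966, -0.001, 0.001]
ft_force: [-6.9, -3.7, 8.6]
grip_width: 0.544
grasp_force: 55.3
```

```bash
python3 -c "
from h import *
st()"
```

```text
t 9.90 j [ 0.55  0.47 -0.86  1.72  0.39  1.14  0.62] p [0.5719 0.0372 0.1247] yaw 149.9 F [-6.9 -3.7  8.6] M [-0.76  1.4  -0.07] w 0.544 g 55.3
```

Request:
carry_out(
  deltas=[
    [0,0,0,0.2,-1],
    [0,0,0,0.4,-1],
    [0,0,0,0.6,-1],
    [0,0,0,0.6,-1],
    [0,0,0,0.6,-1],
  ],
)

```text
clock: 10.52
position: [0.5718, 0.0371, 0.1247]
ee_rot: [0.407, 0.913, -0.001, 0.001]
ft_force: [-7.7, -4.7, 9.3]
grip_width: 0.543
grasp_force: 56.1
```

```bash
python3 -c "
from h import *
st()"
```

```text
t 10.53 j [ 0.51  0.45 -0.81  1.72  0.35  1.13  0.33] p [0.5718 0.0371 0.1247] yaw 132.0 F [-7.7 -4.7  9.3] M [-0.99  1.62 -0.03] w 0.543 g 56.1
```

Request:
carry_out(
  deltas=[
    [0,0,0,0,0.5],
    [0,0,0,0,0.5],
    [0,0,-0.35,0,0.5],
    [0,0,-0.7,0.2,0.5],
    [0,0,-1,0.5,0.5],
    [0,0,-1,0.8,0.5],
    [0,0,-1,1,0.5],
  ],
)

```text
clock: 11.4
position: [0.5721, 0.0383, 0.2734]
ee_rot: [0.63, 0.776, 0.001, 0.001]
ft_force: [-0.5, 0.4, 0.4]
grip_width: 0.748
grasp_force: 0.0
```

Request:
carry_out(
  deltas=[
    [0,0,0,0.35,0.5],
    [0,0,0,0.7,0.5],
    [0,0,0,1,0.5],
    [0,0,0,1,0.5],
  ],
)

```text
clock: 11.9
position: [0.5718, 0.0383, 0.2727]
ee_rot: [0.808, 0.589, 0.0, 0.0]
ft_force: [0.2, -0.4, -0.1]
grip_width: 0.75
grasp_force: 0.0
```

Request:
carry_out(
  deltas=[
    [0,0,0,0.35,0.5],
    [0,0,0,0.7,0.5],
    [0,0,0,1,0.5],
    [0,0,0,1,0.5],
  ],
)

```text
clock: 12.4
position: [0.5718, 0.0382, 0.2723]
ee_rot: [0.933, 0.361, 0.0, 0.0]
ft_force: [-0.9, 0.8, 0.4]
grip_width: 0.752
grasp_force: 0.0
```

```bash
python3 - <<'E'
from h import *
st(); c=camera("wrist"); cv2.imwrite("pics/w4.png",c["img"][:,:,::-1]); np.savez("w4.npz",**c)
E
```

```text
t 12.40 j [ 0.38  0.27 -0.63  1.55  0.16  1.38 -1.1 ] p [0.5718 0.0382 0.2723] yaw 42.3 F [-0.9  0.8  0.4] M [ 0.01 -0.04 -0.04] w 0.752 g 0.0
```

View pics/w4.png

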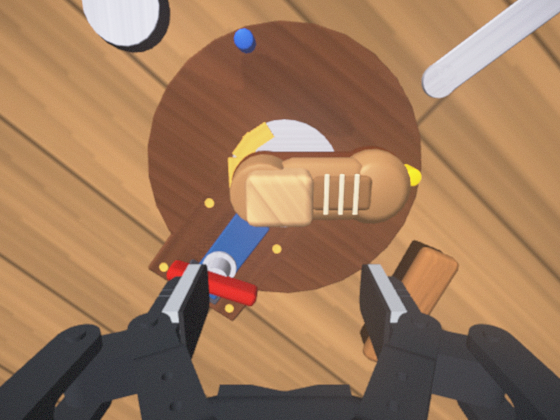

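The view shows the toe at (400,185) with the yellow stud peeking out just beyond it at (413,176), and the blue stud at (244,40). I'll measure the shoe axis and the direction to the stud.

```bash
python3 - <<'E'
from h import *
from scipy.optimize import least_squares
c=dict(np.load("w4.npz"))
h=cv2.cvtColor(c["img"],cv2.COLOR_RGB2HSV);H,S,V=h[...,0],h[...,1],h[...,2]
A=np.ones_like(H,bool); P=cloud(c,A); C=np.array([.5722,.0377])
P=P[np.hypot(*(P[:,:2]-C).T)<.17]
B=P[(P[:,2]>.130)&(P[:,2]<.14)]; r=cv2.minAreaRect(B[:,:2].astype(np.float32)*1e3); print("block",r)
for z0,z1 in [(.06,.08),(.065,.10)]:
    T=P[(P[:,2]>z0)&(P[:,2]<z1)]; d=T[:,:2]-C; T=T[(np.hypot(*d.T)>.06)&(d@[.67,-.74]>.04)]; d=T[:,:2]-C
    print("toe mean",T.mean(0),np.degrees(np.arctan2(d[:,1].mean(),d[:,0].mean())))
    k=np.hypot(*d.T)>.1; print(k.sum(),np.degrees(np.arctan2(*d[k].mean(0)[::-1])),np.hypot(*d.T).max())
def col(lo,hi):
    Q=cloud(c,(H>lo)&(H<hi)&(S>170)&(V>90)); d=np.hypot(*(Q[:,:2]-C).T); return Q[(d>.1)&(d<.15)]
for n,Q in [("yel",col(22,35)),("blue",col(105,125))]:
    t=Q[Q[:,2]>.0]; print(n,len(t),t.mean(0),t.min(0),t.max(0))
# rim
D=P[(P[:,2]>.012)&(P[:,2]<.023)][:,:2]; th=np.arctan2(*(D-C).T[::-1]); rr=np.hypot(*(D-C).T); R=[]
for b in np.arange(-np.pi,np.pi,.04):
    s=(th>=b)&(th<b+.04)
    if s.sum()>20 and abs(b)<2.3: R.append(D[s][rr[s].argmax()])
R=np.array(R); s=least_squares(lambda p:np.hypot(R[:,0]-p[0],R[:,1]-p[1])-.145,C,loss="soft_l1",f_scale=.001); print("centre",s.x,np.round(s.fun*1e3,1))
E
```

```text
block ((569.985107421875, 40.472625732421875), (38.71748733520508, 49.37419509887695), 42.025230407714844)
toe mean [0.64234722 0.00592389 0.07308524] -24.37013238610988
5 -32.719711229762616 0.10280352350245173
toe mean [ 0.63856096 -0.00959913  0.09051044] -35.47957603305479
190 -44.0357933486202 0.1088334990705411
yel 193 [ 0.65858404 -0.05292009  0.04868343] [ 0.64977057 -0.06269836  0.02203849] [ 0.66448987 -0.02520073  0.09305498]
blue 144 [0.63726144 0.14567262 0.04736845] [0.42830289 0.01051998 0.04414306] [0.64704213 0.15446505 0.0572404 ]
centre [0.57154393 0.03741467] [-2.2 -2.  -1.2 -1.4 -2.6 -1.5 -2.2 -1.9 -1.2 -1.5 -1.5 -1.9 -2.3 -2.4
 -1.1 -1.2 -1.4 -1.4 -0.6 -0.7 -1.1 -0.9 -1.6 -1.3 -0.7 -0.2 -0.6 -0.9
 -1.3 -1.  -0.9 -0.2 -0.3 -0.5 -0.5 -0.9 -0.3 -1.2 -0.6  0.1  0.1 -0.8
 -0.7 -0.4  0.2  0.4 -0.7  0.  -0.4  0.7  0.5  0.1 -0.9  0.  -0.3 -0.2
  0.3 -0.1 -0.1 -0.1  0.2  0.7 -0.  -0.4 -0.7 -0.7  0.6 -0.2  0.3 -1.2
 -0.5 -0.3 -0.1  0.2 -0.1 -0.7 -0.7 -0.2 -0.2 -0.3 -0.8 -1.2 -0.7 -0.3
 -0.6 -0.7 -0.9 -1.  -0.8 -0.3 -0.5 -1.2 -2.  -1.2 -1.1 -1.4 -1.4 -1.5
 -2.2 -1.1 -1.3 -1.8 -2.  -2.4 -2.4 -1.8 -1.7 -2.1 -2.2 -2.3 -3.  -2.2]
```

```bash
python3 - <<'E'
from h import *
for f in ["w1","w4"]:
    c=dict(np.load(f+".npz")); h=cv2.cvtColor(c["img"],cv2.COLOR_RGB2HSV);H,S,V=h[...,0],h[...,1],h[...,2]
    Q=cloud(c,(H>22)&(H<35)&(S>150)&(V>90)); Q=Q[(np.hypot(Q[:,0]-.655,Q[:,1]+.055)<.02)&(Q[:,2]<.06)]
    T=Q[Q[:,2]>.0455]; print(f,len(Q),len(T),T.mean(0),np.percentile(T,[1,99],axis=0).round(4).tolist(),cv2.minEnclosingCircle(T[:,:2].astype(np.float32)*1e3))
    C=np.array([.5718,.0376])
    d=T[:,:2].mean(0)-C; print(np.degrees(np.arctan2(d[1],d[0])))
    print("px of centre",px(c,[.655,-.0545,.048]),px(c,[.655,-.0545,.018]))
E
```

```text
w1 576 280 [ 0.65597315 -0.05503443  0.04730364] [[0.6482, -0.0627, 0.0456], [0.6639, -0.0473, 0.0492]] ((656.28125, -55.06223678588867), 8.657734870910645)
-47.73985047831114
px of centre (np.float64(511.56983942594394), np.float64(11.750030167020697)) (np.float64(493.47183170576716), np.float64(18.427118009771903))
w4 181 153 [ 0.65845092 -0.05557574  0.04719126] [[0.651, -0.0624, 0.0457], [0.6643, -0.0477, 0.0489]] ((656.5259399414062, -54.559776306152344), 8.41260814666748)
-47.078005929596785
px of centre (np.float64(411.42006784656405), np.float64(178.40790892539468)) (np.float64(401.8019189020066), np.float64(172.2036444037958))
```

The shoe axis is at -48.0° and the stud at about -47.6°, so they're aligned. Back to the handle.

Request:
carry_out(
  deltas=[
    [-0.3,-0.22,0,-0.3,0.4],
    [-0.585,-0.439,0,-0.6,0.2],
    [-0.585,-0.439,0.25,-1,0.1],
    [-0.585,-0.439,0.53,-1,0.1],
    [-0.585,-0.439,0.53,-1,0.1],
  ],
)

```text
clock: 13.08
position: [0.4608, 0.0279, 0.1907]
ee_rot: [0.807, 0.59, -0.002, -0.001]
ft_force: [-0.2, -1.3, 1.5]
grip_width: 0.55
grasp_force: 0.0
```

Request:
carry_out(
  deltas=[
    [0,0,0,-0.35,0.1],
    [0,0,0,-0.7,0.1],
    [0,0,0,-1,0.1],
    [0,0,0,-1,0.1],
  ],
)

```text
clock: 13.58
position: [0.4634, 0.0282, 0.1942]
ee_rot: [0.629, 0.778, 0.001, 0.001]
ft_force: [0.4, -0.1, 0.7]
grip_width: 0.552
grasp_force: 0.0
```

Request:
carry_out(
  deltas=[
    [0,0,0,-0.34,0.1],
    [0,0,0,-0.34,0.1],
    [0,0,0,-0.34,0.1],
  ],
)

```text
clock: 13.95
position: [0.4627, 0.028, 0.193]
ee_rot: [0.559, 0.829, 0.0, 0.0]
ft_force: [-0.1, 0.2, -0.4]
grip_width: 0.551
grasp_force: 0.0
```

```bash
python3 - <<'E'
from h import *
st(); c=camera("wrist"); np.savez("w5.npz",**c)
h=cv2.cvtColor(c["img"],cv2.COLOR_RGB2HSV);H,S,V=h[...,0],h[...,1],h[...,2]
def rect(nm,m,zlo,zhi):
    Q=cloud(c,m); Q=Q[(Q[:,2]>zlo)&(Q[:,2]<zhi)&(np.hypot(Q[:,0]-.47,Q[:,1]-.03)<.07)]
    r=cv2.minAreaRect(Q[:,:2].astype(np.float32)*1000)
    print(nm,len(Q),np.round(np.percentile(Q[:,2],[5,50,95]),4),np.round(r[0],1),np.round(r[1],1),round(r[2],1)); return Q
rect("bar",((H<6)|(H>174))&(S>150),.09,.115)
rect("strap",(H>100)&(H<128)&(S>120),.05,.075)
E
```

```text
t 13.95 j [ 0.54  0.07 -0.72  1.92  0.05  1.17  0.19] p [0.4627 0.028  0.193 ] yaw 112.0 F [-0.1  0.2 -0.4] M [-0.    0.05  0.01] w 0.551 g 0.0
bar 2720 [0.1014 0.1048 0.1062] [462.1  27.6] [13.7 82.4] 22.1
strap 4158 [0.0565 0.0577 0.0588] [473.9  28.4] [98.1 36. ] 5.7
```

Request:
carry_out(
  deltas=[
    [0,0,0.3,0,0.1],
    [0,0,0.64,0,0.1],
    [0,0,0.64,0,0.1],
    [0,0,0.64,0,-1],
    [0,0,0.64,0,-1],
    [0,0,0.64,0,-1],
    [0,0,0.64,0,-1],
  ],
  force=80,
)

```text
clock: 14.88
position: [0.4622, 0.0276, 0.0987]
ee_rot: [0.558, 0.83, -0.001, 0.0]
ft_force: [-10.6, -2.1, 10.5]
grip_width: 0.24
grasp_force: 77.9
```

Request:
carry_out(
  deltas=[
    [0,0,0.003,0.25,-1],
    [0,0,0.007,0.5,-1],
    [0,0,0.01,0.75,-1],
    [0,0,0.014,1,-1],
  ],
)

```text
clock: 15.38
position: [0.4625, 0.0275, 0.0967]
ee_rot: [0.755, 0.656, -0.0, 0.001]
ft_force: [-8.9, -2.2, 9.3]
grip_width: 0.24
grasp_force: 78.1
```

```bash
python3 -c "
from h import *
st()"
```

```text
t 15.38 j [ 0.45  0.2  -0.65  2.02  0.14  0.97 -0.41] p [0.4625 0.0275 0.0967] yaw 82.0 F [-8.9 -2.2  9.3] M [-0.57  1.78  0.18] w 0.240 g 78.1
```

Request:
carry_out(
  deltas=[
    [0,0,0.003,0.25,-1],
    [0,0,0.007,0.5,-1],
    [0,0,0.01,0.75,-1],
    [0,0,0.014,1,-1],
  ],
)

```text
clock: 15.88
position: [0.4629, 0.0272, 0.0946]
ee_rot: [0.899, 0.438, 0.0, 0.001]
ft_force: [-6.5, -3.7, 7.3]
grip_width: 0.239
grasp_force: 78.1
```

```bash
python3 -c "
from h import *
st()"
```

```text
t 15.88 j [ 0.39  0.19 -0.59  2.03  0.13  0.96 -0.93] p [0.4629 0.0272 0.0946] yaw 52.0 F [-6.5 -3.7  7.3] M [-1.01  1.3   0.2 ] w 0.239 g 78.1
```

Request:
carry_out(
  deltas=[
    [0,0,0.003,0.25,-1],
    [0,0,0.007,0.5,-1],
  ],
)

```text
clock: 16.12
position: [0.463, 0.0271, 0.0936]
ee_rot: [0.948, 0.317, 0.0, 0.001]
ft_force: [-7.0, -4.2, 6.2]
grip_width: 0.241
grasp_force: 78.2
```

```bash
python3 -c "
from h import *
st()"
```

```text
t 16.12 j [ 0.36  0.19 -0.56  2.03  0.12  0.96 -1.18] p [0.463  0.0271 0.0936] yaw 37.0 F [-7.  -4.2  6.2] M [-1.16  1.19  0.23] w 0.241 g 78.2
```

Request:
carry_out(
  deltas=[
    [0,0,0.003,0.25,-1],
    [0,0,0.007,0.5,-1],
  ],
)

```text
clock: 16.38
position: [0.463, 0.0268, 0.0925]
ee_rot: [0.982, 0.19, 0.0, 0.001]
ft_force: [-6.1, -5.1, 6.1]
grip_width: 0.24
grasp_force: 78.3
```

```bash
python3 -c "
from h import *
st()"
```

```text
t 16.38 j [ 0.34  0.19 -0.53  2.03  0.12  0.95 -1.44] p [0.463  0.0268 0.0925] yaw 22.0 F [-6.1 -5.1  6.1] M [-1.45  1.27  0.23] w 0.240 g 78.3
```

Request:
carry_out(
  deltas=[
    [0,0,0.003,0.2,-1],
    [0,0,0.005,0.4,-1],
  ],
)

```text
clock: 16.62
position: [0.463, 0.0266, 0.0917]
ee_rot: [0.996, 0.087, 0.001, 0.001]
ft_force: [-5.8, -5.7, 4.7]
grip_width: 0.236
grasp_force: 78.2
```

```bash
python3 -c "
from h import *
st()"
```

```text
t 16.62 j [ 0.32  0.18 -0.51  2.03  0.11  0.95 -1.64] p [0.463  0.0266 0.0917] yaw 10.0 F [-5.8 -5.7  4.7] M [-1.67  1.08  0.22] w 0.236 g 78.2
```

No bite yet at q ≈ -1.49, and the last joint would run out of range, so I'll regrip half a turn back.

Request:
carry_out(
  deltas=[
    [0,0,0,0,0.1],
    [0,0,0,0,0.1],
    [0,0,-0.3,0,0.1],
    [0,0,-0.4,-0.3,0.1],
    [0,0,-0.4,-0.6,0.1],
    [0,0,-0.4,-1,0.1],
  ],
)

```text
clock: 17.38
position: [0.4631, 0.0283, 0.1506]
ee_rot: [0.941, 0.337, 0.001, 0.0]
ft_force: [-0.0, 0.6, -0.3]
grip_width: 0.548
grasp_force: 0.0
```

Request:
carry_out(
  deltas=[
    [0,0,0,-0.35,0.1],
    [0,0,0,-0.7,0.1],
    [0,0,0,-1,0.1],
  ],
)

```text
clock: 17.75
position: [0.463, 0.0284, 0.1503]
ee_rot: [0.822, 0.569, 0.001, 0.0]
ft_force: [-0.0, 0.2, -0.4]
grip_width: 0.547
grasp_force: 0.0
```

Request:
carry_out(
  deltas=[
    [0,0,0,-0.35,0.1],
    [0,0,0,-0.7,0.1],
    [0,0,0,-1,0.1],
  ],
)

```text
clock: 18.12
position: [0.463, 0.0283, 0.1503]
ee_rot: [0.647, 0.763, 0.001, 0.0]
ft_force: [0.1, -0.2, -0.4]
grip_width: 0.551
grasp_force: 0.0
```

Request:
carry_out(
  deltas=[
    [0,0,0,-0.35,0.1],
    [0,0,0,-0.7,0.1],
    [0,0,0,-1,0.1],
  ],
)

```text
clock: 18.5
position: [0.463, 0.0283, 0.1503]
ee_rot: [0.427, 0.904, 0.0, 0.001]
ft_force: [0.1, -0.9, 1.1]
grip_width: 0.549
grasp_force: 0.0
```

Request:
carry_out(
  deltas=[
    [0,0,0,-0.35,0.1],
    [0,0,0,-0.7,0.1],
    [0,0,0,-1,0.1],
  ],
)

```text
clock: 18.88
position: [0.463, 0.0283, 0.1503]
ee_rot: [0.179, 0.984, 0.0, 0.001]
ft_force: [-0.6, -0.3, -0.1]
grip_width: 0.547
grasp_force: 0.0
```

Request:
carry_out(
  deltas=[
    [0,0,0,-0.35,0.1],
    [0,0,0,-0.7,0.1],
    [0,0,0,-1,0.1],
    [0,0,0,-1,0.1],
    [0,0,0,-1,0.1],
  ],
)

```text
clock: 19.5
position: [0.4627, 0.0281, 0.1499]
ee_rot: [-0.077, 0.997, -0.0, 0.0]
ft_force: [0.6, -0.4, 0.1]
grip_width: 0.548
grasp_force: 0.0
```

```bash
python3 - <<'E'
from h import *
st(); c=camera("wrist"); cv2.imwrite("pics/w6.png",c["img"][:,:,::-1])
h=cv2.cvtColor(c["img"],cv2.COLOR_RGB2HSV);H,S,V=h[...,0],h[...,1],h[...,2]
def rect(nm,m,zlo,zhi):
    Q=cloud(c,m); Q=Q[(Q[:,2]>zlo)&(Q[:,2]<zhi)&(np.hypot(Q[:,0]-.47,Q[:,1]-.03)<.07)]
    r=cv2.minAreaRect(Q[:,:2].astype(np.float32)*1000)
    print(nm,len(Q),np.round(np.percentile(Q[:,2],[5,50,95]),4),np.round(r[0],1),np.round(r[1],1),round(r[2],1)); return Q
rect("bar",((H<6)|(H>174))&(S>150),.08,.115)
E
```

```text
t 19.50 j [ 0.53  0.12 -0.72  1.97  0.09  1.08  1.5 ] p [0.4627 0.0281 0.1499] yaw 188.8 F [ 0.6 -0.4  0.1] M [-0.   -0.08  0.02] w 0.548 g 0.0
bar 3600 [0.0951 0.0978 0.0992] [461.1  26.1] [82.6 13.2] 10.1
```

Request:
carry_out(
  deltas=[
    [0,0,0.2,-0.04,0.1],
    [0,0,0.39,-0.04,0.1],
    [0,0,0.39,-0.04,0.1],
    [0,0,0.39,-0.04,-1],
    [0,0,0.39,-0.04,-1],
    [0,0,0.39,-0.04,-1],
    [0,0,0.39,-0.04,-1],
  ],
  force=80,
)

```text
clock: 20.42
position: [0.4635, 0.0271, 0.0928]
ee_rot: [-0.088, 0.996, -0.001, 0.001]
ft_force: [-2.2, -4.5, 6.6]
grip_width: 0.231
grasp_force: 78.1
```

```bash
python3 -c "
from h import *
st()"
```

```text
t 20.43 j [ 0.5   0.21 -0.71  2.02  0.17  0.96  1.45] p [0.4635 0.0271 0.0928] yaw 190.1 F [-2.2 -4.5  6.6] M [-0.81  0.4   0.04] w 0.231 g 78.1
```

Request:
carry_out(
  deltas=[
    [0,0,0.003,0.2,-1],
    [0,0,0.006,0.4,-1],
  ],
)

```text
clock: 20.68
position: [0.4635, 0.0268, 0.0919]
ee_rot: [0.018, 1.0, -0.001, 0.001]
ft_force: [-2.4, -4.6, 8.1]
grip_width: 0.237
grasp_force: 78.1
```

```bash
python3 -c "
from h import *
st()"
```

```text
t 20.68 j [ 0.48  0.21 -0.68  2.02  0.16  0.96  1.25] p [0.4635 0.0268 0.0919] yaw 178.0 F [-2.4 -4.6  8.1] M [-1.14  0.51  0.2 ] w 0.237 g 78.1
```

Request:
carry_out(
  deltas=[
    [0,0,0.003,0.2,-1],
    [0,0,0.006,0.4,-1],
  ],
)

```text
clock: 20.92
position: [0.4636, 0.0265, 0.0911]
ee_rot: [0.122, 0.992, -0.001, 0.001]
ft_force: [-3.9, -6.6, 9.5]
grip_width: 0.235
grasp_force: 78.3
```

```bash
python3 -c "
from h import *
st()"
```

```text
t 20.93 j [ 0.45  0.21 -0.65  2.03  0.16  0.96  1.04] p [0.4636 0.0265 0.0911] yaw 165.9 F [-3.9 -6.6  9.5] M [-1.49  0.76  0.27] w 0.235 g 78.3
```

Request:
carry_out(
  deltas=[
    [0,0,0.003,0.2,-1],
    [0,0,0.005,0.35,-1],
  ],
)

```text
clock: 21.18
position: [0.4635, 0.0263, 0.0905]
ee_rot: [0.212, 0.977, -0.001, 0.001]
ft_force: [-4.3, -7.8, 11.9]
grip_width: 0.238
grasp_force: 78.5
```

```bash
python3 -c "
from h import *
st()"
```

```text
t 21.18 j [ 0.43  0.2  -0.63  2.03  0.15  0.95  0.87] p [0.4635 0.0263 0.0905] yaw 155.5 F [-4.3 -7.8 11.9] M [-1.61  0.93  0.31] w 0.238 g 78.5
```

Request:
carry_out(
  deltas=[
    [0,0,0.003,0.2,-1],
    [0,0,0.005,0.35,-1],
  ],
)

```text
clock: 21.42
position: [0.4633, 0.0261, 0.0898]
ee_rot: [0.301, 0.954, -0.001, 0.001]
ft_force: [-6.1, -8.1, 14.4]
grip_width: 0.24
grasp_force: 78.8
```

```bash
python3 -c "
from h import *
st()"
```

```text
t 21.43 j [ 0.41  0.2  -0.61  2.03  0.15  0.95  0.69] p [0.4633 0.0261 0.0898] yaw 145.0 F [-6.1 -8.1 14.4] M [-1.84  1.23  0.47] w 0.240 g 78.8
```

Request:
carry_out(
  deltas=[
    [0,0,0,0.04,-1],
  ],
)

```text
clock: 21.55
position: [0.4633, 0.026, 0.0897]
ee_rot: [0.31, 0.951, -0.001, 0.001]
ft_force: [-4.6, -8.5, 11.8]
grip_width: 0.24
grasp_force: 78.6
```

```bash
python3 -c "
from h import *
st()"
```

```text
t 21.55 j [ 0.41  0.2  -0.61  2.03  0.14  0.95  0.67] p [0.4633 0.026  0.0897] yaw 143.8 F [-4.6 -8.5 11.8] M [-1.9   1.08  0.34] w 0.240 g 78.6
```

Request:
carry_out(
  deltas=[
    [0,0,0,0.04,-1],
  ],
)

```text
clock: 21.68
position: [0.4633, 0.026, 0.0897]
ee_rot: [0.32, 0.947, -0.001, 0.001]
ft_force: [-5.5, -8.9, 11.4]
grip_width: 0.239
grasp_force: 78.6
```

```bash
python3 -c "
from h import *
st()"
```

```text
t 21.68 j [ 0.41  0.2  -0.6   2.03  0.14  0.95  0.65] p [0.4633 0.026  0.0897] yaw 142.7 F [-5.5 -8.9 11.4] M [-1.85  1.01  0.45] w 0.239 g 78.6
```

Torque now averages about 0.4 N m, roughly 50 N of clamp force. I'll let go, retreat, and check.

Request:
carry_out(
  deltas=[
    [0,0,0,0,0.1],
    [0,0,0,0,0.1],
    [0,0,-0.3,0,0.1],
    [0,0,-0.7,0.2,0.1],
    [0,0,-1,0.6,0.1],
    [0,0,-1,1,0.1],
  ],
)

```text
clock: 22.42
position: [0.4644, 0.0287, 0.2418]
ee_rot: [0.537, 0.843, 0.002, 0.003]
ft_force: [-0.3, 0.2, -1.0]
grip_width: 0.553
grasp_force: 0.0
```

Request:
carry_out(
  deltas=[
    [0,0,-0.2,0.35,0.1],
    [0,0,-0.4,0.7,0.1],
    [0,0,-0.4,1,0.1],
  ],
)

```text
clock: 22.8
position: [0.4635, 0.0287, 0.3004]
ee_rot: [0.737, 0.676, 0.002, 0.002]
ft_force: [0.5, -0.1, -1.2]
grip_width: 0.548
grasp_force: 0.0
```

Request:
carry_out(
  deltas=[
    [0,0,0,0.35,0.1],
    [0,0,0,0.7,0.1],
    [0,0,0,1,0.1],
    [0,0,0,1,0.1],
  ],
)

```text
clock: 23.3
position: [0.4625, 0.0284, 0.298]
ee_rot: [0.885, 0.465, 0.0, 0.0]
ft_force: [0.4, -0.2, -0.2]
grip_width: 0.553
grasp_force: 0.0
```

```bash
python3 - <<'E'
from h import *
st(); c=camera("wrist"); cv2.imwrite("pics/w7.png",c["img"][:,:,::-1])
h=cv2.cvtColor(c["img"],cv2.COLOR_RGB2HSV);H,S,V=h[...,0],h[...,1],h[...,2]
P=cloud(c,np.ones_like(H,bool)); P=P[np.hypot(P[:,0]-.57,P[:,1]-.037)<.1]
B=P[(P[:,2]>.130)&(P[:,2]<.14)]; print("block",cv2.minAreaRect(B[:,:2].astype(np.float32)*1e3))
Q=cloud(c,((H<6)|(H>174))&(S>150)); Q=Q[(Q[:,2]>.075)&(Q[:,2]<.115)&(np.hypot(Q[:,0]-.47,Q[:,1]-.03)<.07)]
print("bar",cv2.minAreaRect(Q[:,:2].astype(np.float32)*1000),Q[:,2].max())
E
```

```text
t 23.30 j [ 0.46 -0.02 -0.6   1.77 -0.01  1.39 -0.74] p [0.4625 0.0284 0.298 ] yaw 55.4 F [ 0.4 -0.2 -0.2] M [0.02 0.02 0.01] w 0.553 g 0.0
block ((569.2139892578125, 40.23779296875), (39.61833190917969, 49.37204360961914), 42.914405822753906)
bar ((462.662353515625, 26.877138137817383), (14.226526260375977, 82.51029968261719), 56.33330154418945) 0.09787846600741333
```

View pics/w7.png

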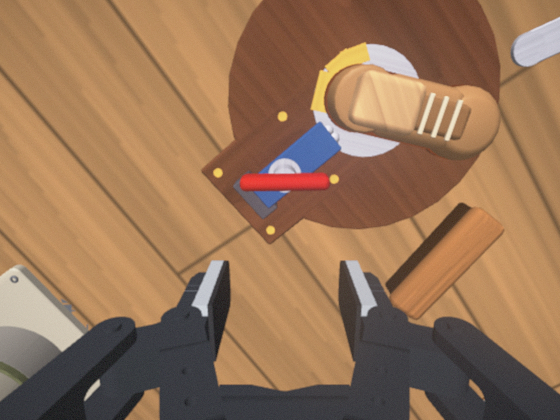

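The view shows the toe still pointing at the stud side (block axis -47.1°). The bar at (285,183) sprang back about 3.5°, so my clamp estimate is 25–45 N. That's too close to the lower limit, so I'll regrip and tighten a little more.

Request:
carry_out(
  deltas=[
    [0,0,0.3,-0.35,0.1],
    [0,0,0.6,-0.7,0.1],
    [0,0,0.9,-1,0.1],
  ],
)

```text
clock: 23.72
position: [0.4625, 0.0281, 0.1617]
ee_rot: [0.732, 0.681, 0.0, 0.0]
ft_force: [0.9, 0.2, 0.8]
grip_width: 0.555
grasp_force: 0.0
```

Request:
carry_out(
  deltas=[
    [0,0,0,-0.35,0.1],
    [0,0,0,-0.7,0.1],
    [0,0,0,-1,0.1],
  ],
)

```text
clock: 24.1
position: [0.4625, 0.0282, 0.1627]
ee_rot: [0.531, 0.848, 0.0, -0.0]
ft_force: [1.1, 0.0, 0.4]
grip_width: 0.55
grasp_force: 0.0
```

Request:
carry_out(
  deltas=[
    [0,0,0,-0.35,0.1],
    [0,0,0,-0.7,0.1],
    [0,0,0,-1,0.1],
    [0,0,0,-1,0.1],
  ],
)

```text
clock: 24.6
position: [0.4626, 0.0281, 0.1628]
ee_rot: [0.297, 0.955, 0.0, 0.0]
ft_force: [-0.3, -0.3, -0.3]
grip_width: 0.553
grasp_force: 0.0
```

```bash
python3 -c "
from h import *
st()"
```

```text
t 24.60 j [ 0.5   0.1  -0.68  1.96  0.07  1.11  0.76] p [0.4626 0.0281 0.1628] yaw 145.4 F [-0.3 -0.3 -0.3] M [-0.01  0.01  0.04] w 0.553 g 0.0
```

Request:
carry_out(
  deltas=[
    [0,0,0.25,-0.03,0.1],
    [0,0,0.49,-0.03,0.1],
    [0,0,0.49,-0.03,0.1],
    [0,0,0.49,-0.03,-1],
    [0,0,0.49,-0.03,-1],
    [0,0,0.49,-0.03,-1],
    [0,0,0.49,-0.03,-1],
  ],
  force=100,
)

```text
clock: 25.48
position: [0.4625, 0.0267, 0.0912]
ee_rot: [0.291, 0.957, -0.001, 0.0]
ft_force: [-9.4, -5.1, 14.2]
grip_width: 0.225
grasp_force: 97.7
```

Request:
carry_out(
  deltas=[
    [0,0,0.002,0.1,-1],
    [0,0,0.003,0.2,-1],
  ],
)

```text
clock: 25.72
position: [0.4624, 0.0266, 0.0909]
ee_rot: [0.341, 0.94, -0.002, 0.0]
ft_force: [-11.0, -6.0, 17.8]
grip_width: 0.222
grasp_force: 97.9
```

```bash
python3 -c "
from h import *
st()"
```

```text
t 25.73 j [ 0.45  0.21 -0.66  2.03  0.16  0.96  0.59] p [0.4624 0.0266 0.0909] yaw 140.1 F [-11.   -6.   17.8] M [-1.36  2.55  0.58] w 0.222 g 97.9
```

Request:
carry_out(
  deltas=[
    [0,0,0.001,0.1,-1],
    [0,0,0.001,0.15,-1],
  ],
)

```text
clock: 25.98
position: [0.4623, 0.0266, 0.0907]
ee_rot: [0.378, 0.926, -0.002, 0.0]
ft_force: [-10.8, -5.8, 14.6]
grip_width: 0.226
grasp_force: 97.7
```

```bash
python3 -c "
from h import *
st()"
```

```text
t 25.98 j [ 0.45  0.21 -0.65  2.03  0.15  0.96  0.52] p [0.4623 0.0266 0.0907] yaw 135.6 F [-10.8  -5.8  14.6] M [-1.38  2.36  0.58] w 0.226 g 97.7
```

Request:
carry_out(
  deltas=[
    [0,0,0,0,-1],
  ],
)

```text
clock: 26.1
position: [0.4623, 0.0266, 0.0907]
ee_rot: [0.377, 0.926, -0.002, 0.0]
ft_force: [-11.1, -6.3, 15.6]
grip_width: 0.226
grasp_force: 97.7
```

```bash
python3 -c "
from h import *
st()"
```

```text
t 26.10 j [ 0.45  0.21 -0.65  2.03  0.15  0.96  0.52] p [0.4623 0.0266 0.0907] yaw 135.6 F [-11.1  -6.3  15.6] M [-1.37  2.32  0.35] w 0.226 g 97.7
```

Request:
carry_out(
  deltas=[
    [0,0,0,0,0.1],
    [0,0,0,0,0.1],
    [0,0,-0.3,0,0.1],
    [0,0,-0.7,0.2,0.1],
    [0,0,-1,0.6,0.1],
    [0,0,-1,1,0.1],
  ],
)

```text
clock: 26.85
position: [0.4645, 0.0286, 0.2429]
ee_rot: [0.588, 0.808, 0.002, 0.003]
ft_force: [-0.1, 1.4, -0.2]
grip_width: 0.553
grasp_force: 0.0
```

Request:
carry_out(
  deltas=[
    [0,0,-0.2,0.35,0.1],
    [0,0,-0.4,0.7,0.1],
    [0,0,-0.4,1,0.1],
  ],
)

```text
clock: 27.22
position: [0.4636, 0.0286, 0.3015]
ee_rot: [0.777, 0.629, 0.002, 0.002]
ft_force: [0.6, 0.4, 0.5]
grip_width: 0.554
grasp_force: 0.0
```

Request:
carry_out(
  deltas=[
    [0,0,0,0.35,0.1],
    [0,0,0,0.7,0.1],
    [0,0,0,1,0.1],
    [0,0,0,1,0.1],
  ],
)

```text
clock: 27.72
position: [0.4626, 0.0283, 0.2991]
ee_rot: [0.912, 0.409, 0.0, 0.0]
ft_force: [1.1, -0.4, -0.5]
grip_width: 0.548
grasp_force: 0.0
```

```bash
python3 - <<'E'
from h import *
st(); c=camera("wrist")
h=cv2.cvtColor(c["img"],cv2.COLOR_RGB2HSV);H,S,V=h[...,0],h[...,1],h[...,2]
P=cloud(c,np.ones_like(H,bool)); P=P[np.hypot(P[:,0]-.57,P[:,1]-.037)<.1]
B=P[(P[:,2]>.130)&(P[:,2]<.14)]; print("block",cv2.minAreaRect(B[:,:2].astype(np.float32)*1e3))
Q=cloud(c,((H<6)|(H>174))&(S>150)); Q=Q[(Q[:,2]>.075)&(Q[:,2]<.115)&(np.hypot(Q[:,0]-.47,Q[:,1]-.03)<.07)]
print("bar",cv2.minAreaRect(Q[:,:2].astype(np.float32)*1000),Q[:,2].max())
E
```

```text
t 27.73 j [ 0.5  -0.02 -0.64  1.77 -0.01  1.39 -0.87] p [0.4626 0.0283 0.2991] yaw 48.3 F [ 1.1 -0.4 -0.5] M [ 0.01 -0.02  0.01] w 0.548 g 0.0
block ((569.2111206054688, 40.461570739746094), (39.36827087402344, 49.65425109863281), 42.57640075683594)
bar ((462.9779357910156, 27.42328643798828), (13.24476432800293, 82.8834228515625), 48.29594421386719) 0.09700222636226057
```

```bash
python3 -c "
from h import *
print(ticket.hand_in())"
```

```text
the job is handed in; nothing more can be done
None
```

The job is handed in at about 28 s. I slackened the handle about 54°, turned the shoe to about -47.5° (the yellow marker is at -47.6°), and clamped it again at an estimated 40–60 N. The gripper is open and clear of everything; I did not re-check the tin, brush, tumbler and jar with the cameras afterwards.

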